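Turn the teapot to the scribing gauge

TASK

Turn the turntable by pushing on its arms with a finger until the teapot's spout points straight at the needle of the scribing gauge, ready for marking, then leave it standing still. Grip and lift nothing: the teapot rides round in the middle of the disc without being touched, and you keep off the gauge and leave everything else on the table where it is.

Things in the scene. Friction and masses are not known exactly. Their poses are not given: they have to be found in the camera images.
- turntable: Turntable's fixed round foot, 150 mm across. Origin on the turning axis at table height; its x axis points to the gauge and does not turn. The steel disc on it is 180 mm across, top 62 mm above the table. The wheel turns either way without stops, with light even friction (1 to 2 N at an arm's end), and stays where left. Outside the disc, between the arms, is only bare table.
- wheel: The turntable's turning disc with four identical flat steel arms, level, 90 degrees apart, sticking out of its rim. Origin on the turning axis, 54 mm above the table, at the arms' mid thickness; the arms lie along +x, +y, -x, -y. Each is 18 mm wide, 12 mm thick (48 to 60 mm above the table), free from 90 to 173 mm from the axis, with a round end 26 mm across centred at 160 mm.
- teapot: Terracotta lidded teapot, loose on the middle of the disc (up to 8 mm off the axis), 0.3 to 0.6 kg, turning with it; body 86 mm across, pale wooden hoop handle over the lid, 125 mm high in all. Origin at the centre of its underside, z up, +x is the direction of its only spout (the hoop lies in the same x-z plane).
- spout_tip (a point): End of the teapot's spout, 68 mm from the teapot's axis along its +x, 84 mm above its foot.
- gauge: Fixed scribing gauge on the table beside the wheel, on the side away from the robot: dark foot 70 x 80 x 24 mm, upright post 14 mm thick, 210 mm high, a clamp and a level needle 147 mm above the table. Origin on the table right below the needle's tip, 175 to 183 mm from the wheel's axis; the post is 55 mm along its +x; the needle points along its -x, at the wheel's axis.
- needle_tip (a point): The free sharp end of the gauge's needle, 55 mm from the post's axis, 147 mm above the table, outside the circle of the arms.
- bowl: Bystander: loose white bowl, 100 mm across, 50 mm high, left of the wheel. Origin at the centre of its underside.
- glaze_jar: Bystander: loose grey jar with a black cap, 60 mm across, 75 mm high, right of the wheel. Origin at the centre of its underside.
- spatula: Bystander: loose spatula 200 mm long, lying flat on the table to the right of the wheel. Origin near the middle of its length.
- brush: Bystander: loose brush lying on the left of the table.
- mug: Bystander: loose blue mug, 76 mm across, 90 mm high, on the right of the table. Origin at the centre of its underside.
- vase: Bystander: loose plaster vase, 84 mm across, 115 mm high, on the left of the table. Origin at the centre of its underside.
- clay_weight: Bystander: loose brass weight, 60 mm across, 35 mm high, on the right of the table. Origin at the centre of its underside.
There are look-alikes about, which are no part of the job. What is shaped like the teapot but turquoise is not meant.

How it is judged (in metres and radians):
On the way:
1. a finger pushes on an arm of the turntable ((contact force between the fingers and wheel_c1 above 0.1 N or contact force between the fingers and wheel_c2 above 0.1 N or contact force between the fingers and wheel_c3 above 0.1 N or contact force between the fingers and wheel_c4 above 0.1 N or contact force between the fingers and wheel_c5 above 0.1 N or contact force between the fingers and wheel_c6 above 0.1 N or contact force between the fingers and wheel_c7 above 0.1 N or contact force between the fingers and wheel_c8 above 0.1 N)), for 0.02 s.
At the end, for the whole second after the job is handed in: The spout points at the needle: seen from above, the line of the spout passes within 22 mm of the needle's tip (about 7 degrees either way), on the spout's side. The teapot stands upright and at rest on the disc, within 25 mm of the axis, and no bystander has moved more than 30 mm (y of needle_tip in the frame of teapot between -0.022 and 0.022 m and x of needle_tip in the frame of teapot above 0.1 m and horizontal distance between teapot and turntable below 0.025 m and angle between teapot's own z axis and vertical below 0.1 rad and height (world z) of teapot between 0.055 and 0.069 m and angular speed of teapot below 0.08 rad/s and linear speed of teapot below 0.02 m/s and distance of each of bowl, glaze_jar, spatula, brush, mug, vase, clay_weight from where it was at the start of the episode below 0.03 m); the robot touches nothing.
It fails at once if the robot touches the teapot (contact force between any of the fingers, the arm and teapot above 0.3 N).
It fails at once if the robot touches the gauge (contact force between any of the fingers, the arm and gauge above 0.5 N).
It fails at once if the teapot is lifted or tipped, or slips from the middle of the disc (height (world z) of teapot above 0.072 m or angle between teapot's own z axis and vertical above 0.25 rad or horizontal distance between teapot and turntable above 0.03 m).
It fails at once if a bystander is moved more than 30 mm (distance of any of bowl, glaze_jar, spatula, brush, mug, vase, clay_weight from where it was at the start of the episode above 0.03 m).
It also fails if it takes over 61 s, if anything falls off the work surface, if the arm or the gripper's body presses on something with over 40 N, if the wrist force passes 120 N, or if a joint passes its speed limit or range.

ROBOT

A 6-joint arm with a two-finger parallel gripper is mounted at the origin on the work surface. World frame = base frame: x ahead of the robot, y to its left, z up, the work surface at z = 0. Lengths are in mm, angles in rad, forces in N, time in s.
With the tool pointing down it reaches from about 250 to 800 mm from the base axis. Payload 8.5 kg.
Tool frame: the origin (TCP) lies between the finger pads; the fingertips stand 17 mm ahead of it and the grasp point (between the pads) lies 2 mm behind it; z points along the fingers, y is the line along which they close (so a half turn about z gives the same grasp; the last joint's range is limited). The gripper opens to 85 mm and grips with 20 to 120 N. Pads are 22 mm wide; open, the fingers measure 114 mm over their backs; the gripper's body (76 mm by 85 mm) begins 54 mm behind the grasp point. The pads swing forward as they close: fully open they stand 13 mm farther back than shut.
Start: joints at [-1.114, 0.238, -0.013, 1.319, 0, 1.571], TCP at [231.546, -471.134, 248.276] pointing down, gripper open.
Joint ranges: [-2.66, 2.66], [-1.03, 1.9], [-1.14, 1.46], [-1.82, 2.27], [-1.45, 1.34], [-3.14, 3.14]. Speed limits (rad/s): [2.22, 2.22, 2.79, 3.14, 3.14, 3.14].

INTERFACE

Orientations are given as a 3x3 rotation matrix whose columns are the frame's x, y, z axes.
In Python, from plant import manip gives the robot as it stands. Calls block until the motion is done:
- manip.movep(position, orientation): joint-space move of the TCP to a pose.
- manip.movel(position, frame=None, v=150, contact_N=None): straight line of the TCP; frame=None keeps the orientation; v is the mean speed in mm/s. With contact_N (N) it stops when the force on the tool has changed by that much, and returns True; else False.
- manip.set_joints(angles): joint-space move.
- manip.gripper_to(opening): finger opening in mm; the grip force is fixed at half the most; returns when the fingers have stopped.
- manip.wait(seconds).
- manip.inverse_kinematics(position, orientation): joint angles nearest the present ones, or None.
- manip.get_state(): the state.
- manip.get_image(name): name is "side" or "top" or "wrist"; returns a dict with "color" (384x512x3 uint8, blue, green, red), "range_z" (384x512 float32, mm along the optical axis (not along the pixel's ray), 0 where there is no reading), "fx", "fy", "cx", "cy" (pixels), "cam_to_world" (4x4, takes a point from camera to world coordinates); the wrist camera has in their place "hand_eye" (4x4, takes a point from camera to tool coordinates, whose origin is the TCP and whose axes are the flange's). Camera axes: x right, y down, z forward; pixel columns grow to the right and rows downward; lengths in mm; the calibration is good to about 2 mm. A picture is of the moment at which its call begins: read the wrist's pose just before it.
A pose or a line that the arm cannot do raises manip.PlanningError and nothing moves.
- manip.sign_off(): hands the job in; it is judged then, once.
Trained networks look in the newest picture that a camera, given by its name, has taken for a name from the list of things; names that differ only in an ending like _2 or _b are one class to them, and where a whole thing is asked for, a point or a joint stands for the part that bears it (a point fixed in the world has none). Each returns a list of dicts, best first, with "conf" (0 to 1); they miss things now and then, are a little off and sometimes report something else, mostly with a low value. They report only what shows in the picture. A call takes as long as a camera call. They do not tell look-alikes from the thing itself.
- manip.boxes_of(camera, target): "extent" ([left, top, width, height] in pixels, round what is visible of it).
- manip.trace(camera, target): "mask" (384x512 bool, what is visible of it) and "extent" ([left, top, width, height] in pixels, round what is visible of it).
The state is a dict: "t": time; "q": joint angles; "qd": joint speeds; "effort": joint torques, N m; "tcp_pos": TCP position; "orientation": TCP orientation; "force": force on the tool from outside, world axes, zero at the start; "torque": the same for the moment, N m; "finger_gap": finger opening in mm; "grip_force": force on a finger pad.
Only numpy, scipy, OpenCV 4.12 (cv2) and the standard library are available. Lean on these libraries where they do the work, as an engineer would, in place of code of your own. Each camera call takes 0.05 s, during which the arm holds its last target. There are 200 camera calls.

## Working session

There is one attempt and no reset: what is moved stays moved. The work goes in short steps, each a Python script; the robot and the scene stay as the last script left them, time stands still between calls to the robot, and variables do not carry over. Pictures are saved under pics/ and viewed, at most 10 in all, crops included, and the job is handed in when it is done.

```bash
mkdir -p pics; cat > h.py <<'E'
import numpy as np, cv2
from plant import manip
def pts(im):
    z=im["range_z"]; v,u=np.indices(z.shape)
    P=np.stack([(u-im["cx"])/im["fx"]*z,(v-im["cy"])/im["fy"]*z,z,np.ones_like(z)],-1)
    W=(P@np.asarray(im["cam_to_world"]).T)[...,:3]; W[z<=0]=np.nan
    return W
E
python3 - <<'E'
from h import *
a=manip.get_image("top"); b=manip.get_image("side")
cv2.imwrite("pics/top.png",a["color"]); cv2.imwrite("pics/side.png",b["color"])
W=pts(a); np.savez("top.npz",W=W,c=a["color"]);np.savez("side.npz",W=pts(b),c=b["color"])
for n in ["turntable","wheel","teapot","gauge","bowl","glaze_jar","spatula","brush","mug","vase","clay_weight"]:
    for r in manip.trace("top",n)[:3]:
        p=W[r["mask"]]; print(n,round(r["conf"],2),np.round(r["extent"]),np.round(np.nanmedian(p,0)),np.round(np.nanmin(p,0)),np.round(np.nanmax(p,0)))
print(a["cam_to_world"],manip.get_state()["t"])
E
```

```text
turntable 0.87 [218. 153.  88.  92.] [562. -47.  62.] [ 407. -204.   -4.] [739. 127. 138.]
wheel 0.67 [359. 228.  20.  16.] [ 438. -449.   34.] [ 407. -482.   -4.] [ 465. -424.   43.]
wheel 0.56 [214. 156.  90.  88.] [566. -45.  61.] [ 407. -204.   -7.] [739. 127. 148.]
teapot 0.75 [239. 185.  30.  25.] [574. -31. 128.] [535. -79.  56.] [618.  37. 192.]
teapot 0.66 [172. 227.  34.  21.] [435. 214.  66.] [389. 174.  -4.] [471. 277. 132.]
gauge 0.66 [237. 127.  22.  21.] [799.  -2.  26.] [758. -42.  -5.] [844.  39. 215.]
bowl 0.71 [175. 172.  28.  24.] [626. 227.  20.] [576. 172.  -9.] [679. 281.  61.]
glaze_jar 0.58 [306. 165.  15.  16.] [ 674. -240.   73.] [ 648. -271.    3.] [ 702. -214.   85.]
spatula 0.77 [297. 207.  53.  19.] [ 511. -245.    4.] [ 465. -379.   -8.] [ 546. -188.   27.]
brush 0.73 [125. 216.  17.  50.] [440. 455.  17.] [321. 424. -10.] [517. 499.  30.]
mug 0.73 [235. 126.  27.  22.] [800.  -2.  27.] [758. -42.  -1.] [852.  39. 215.]
mug 0.67 [366. 186.  28.  29.] [ 545. -501.   38.] [ 503. -531.   -8.] [ 613. -457.   97.]
vase 0.55 [116. 174.  21.  21.] [630. 454.  79.] [595. 426.  -1.] [678. 524. 123.]
clay_weight 0.49 [356. 224.  21.  17.] [ 438. -452.   33.] [ 408. -493.   -6.] [ 469. -424.   43.]
[[-1.50739196e-02 -9.96388502e-01  8.35627290e-02  4.56599895e+02]
 [-9.99766247e-01  1.63148401e-02  1.41872233e-02 -2.35406016e+01]
 [-1.54992987e-02 -8.33293389e-02 -9.96401522e-01  1.65345342e+03]
 [ 0.00000000e+00  0.00000000e+00  0.00000000e+00  1.00000000e+00]] 0.65
```

View pics/top.png

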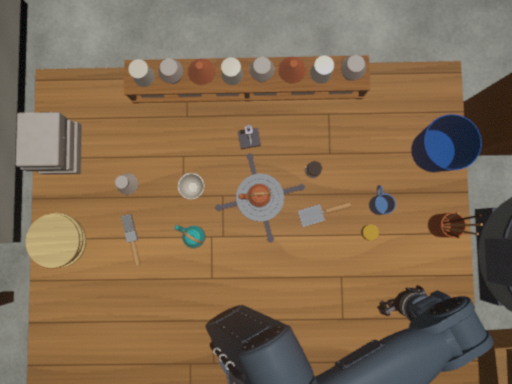

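View pics/side.png

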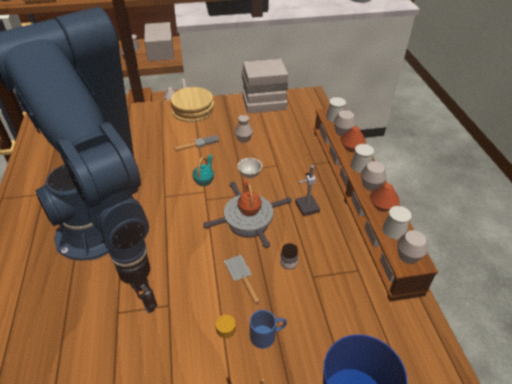

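The top view shows the terracotta teapot at (259,195) on the wheel, with its spout apparently towards (241,197), and the gauge at (249,137). The turquoise look-alike is at (193,237), and the shelf's terracotta cones at (202,70) and (292,70) aren't teapots. I choose the one at (259,195).

```bash
cat >> h.py <<'E'
from scipy.optimize import least_squares, minimize
def wheel_fit(W):
    m=(W[...,2]>40)&(W[...,2]<72)&(np.hypot(W[...,0]-573,W[...,1]+39)<190)
    p=W[m][:,:2]
    def cost(x):
        d=p-x[:2]; r=np.hypot(*d.T); a=np.arctan2(d[:,1],d[:,0])-x[2]
        a=(a+np.pi/4)%(np.pi/2)-np.pi/4
        o=r>100
        return np.concatenate([(r*np.sin(a))[o]/5, np.clip(r[~o]-90,0,12)])
    best=min((least_squares(cost,[573,-39,a],loss="soft_l1") for a in np.arange(0,1.57,.2)),key=lambda s:s.cost)
    return best.x,len(p)
def spout(W,c,col):
    # terracotta pixels
    hsv=cv2.cvtColor(col,cv2.COLOR_BGR2HSV)
    d=W[...,:2]-c
    m=(W[...,2]>115)&(W[...,2]<165)&(np.hypot(d[...,0],d[...,1])<85)&((hsv[...,0]<12)|(hsv[...,0]>172))&(hsv[...,1]>120)
    return W[m]
E
python3 - <<'E'
from h import *
for f in ["top","side"]:
    z=np.load(f+".npz"); W=z["W"];c=z["c"]
    x,n=wheel_fit(W); print(f,x,n)
    s=spout(W,x[:2],c); d=s[:,:2]-x[:2]; r=np.hypot(*d.T); o=np.argsort(-r)[:14]
    print(np.round(np.c_[s[o],r[o],np.degrees(np.arctan2(d[o,1],d[o,0]))]))
    h=W[(W[...,2]>165)&(W[...,2]<200)&(np.hypot(W[...,0]-573,W[...,1]+39)<80)]; print("hoop",np.round(h.tolist()))
    g=(W[...,2]>60)&(abs(W[...,0]-800)<60)&(abs(W[...,1])<60); print("gauge",np.round(W[g].tolist()))
a=np.load("top.npz")["c"][145:250,205:315];b=np.load("side.npz")["c"][150:250,195:325]
cv2.imwrite("pics/crop.png",np.hstack([cv2.resize(a,(400,400),interpolation=2),cv2.resize(b,(400,400),interpolation=2)]))
E
```

```text
top [ 573.94217949  -39.01374081 -116.01144668] 1757
[[577.  33. 145.  72.  88.]
 [573.  33. 150.  72.  91.]
 [570.  30. 141.  69.  93.]
 [577.  30. 145.  69.  87.]
 [573.  30. 151.  69.  91.]
 [581.  26. 143.  66.  84.]
 [570.  26. 145.  66.  94.]
 [573.  26. 152.  65.  91.]
 [576.  26. 152.  65.  88.]
 [567.  23. 140.  62.  97.]
 [581.  23. 137.  62.  83.]
 [570.  23. 144.  62.  94.]
 [573.  23. 143.  62.  90.]
 [577.  23. 147.  62.  87.]]
hoop [[583. -37. 187.]
 [583. -41. 184.]
 [584. -44. 176.]
 [583. -48. 181.]
 [583. -51. 182.]
 [583. -55. 182.]
 [584. -58. 172.]
 [584. -62. 169.]
 [581. -13. 171.]
 [580. -17. 180.]
 [580. -20. 179.]
 [580. -23. 181.]
 [580. -27. 181.]
 [580. -30. 188.]
 [580. -34. 186.]
 [579. -37. 187.]
 [580. -41. 184.]
 [580. -44. 184.]
 [580. -48. 184.]
 [580. -51. 180.]
 [580. -55. 174.]
 [580. -58. 179.]
 [581. -62. 166.]
 [581. -65. 165.]
 [578.  -9. 167.]
 [578. -13. 173.]
 [577. -16. 179.]
 [577. -20. 179.]
 [577. -23. 184.]
 [576. -27. 188.]
 [577. -30. 183.]
 [576. -34. 186.]
 [576. -37. 192.]
 [577. -41. 176.]
 [576. -44. 186.]
 [576. -48. 183.]
 
[... 6000 characters left out ...]
803.  -9. 109.]
 [806. -12. 111.]
 [809. -12. 111.]
 [802.  -3.  98.]
 [802. -12. 107.]
 [805. -16. 110.]
 [808. -17. 111.]
 [802.  -3.  94.]
 [802. -15. 104.]
 [806. -14. 103.]
 [810. -12. 101.]
 [801.  -7.  92.]
 [805.  -6.  91.]
 [805. -18. 102.]
 [812.  -9.  92.]
 [802.  -6.  86.]
 [804. -12.  91.]
 [807. -12.  91.]
 [812.  -9.  87.]
 [802.  -6.  81.]
 [804. -12.  85.]
 [806. -17.  90.]
 [811. -14.  87.]
 [802. -10.  79.]
 [803. -15.  84.]
 [808. -14.  82.]
 [812. -13.  81.]
 [804.  -6.  69.]
 [805. -11.  74.]
 [809. -12.  74.]
 [813. -11.  73.]
 [803.  -9.  67.]
 [804. -15.  74.]
 [809. -13.  71.]
 [803.  -9.  62.]
 [806. -13.  66.]
 [809. -15.  67.]
 [802. -13.  61.]
 [804. -18.  66.]]
```

View pics/crop.png

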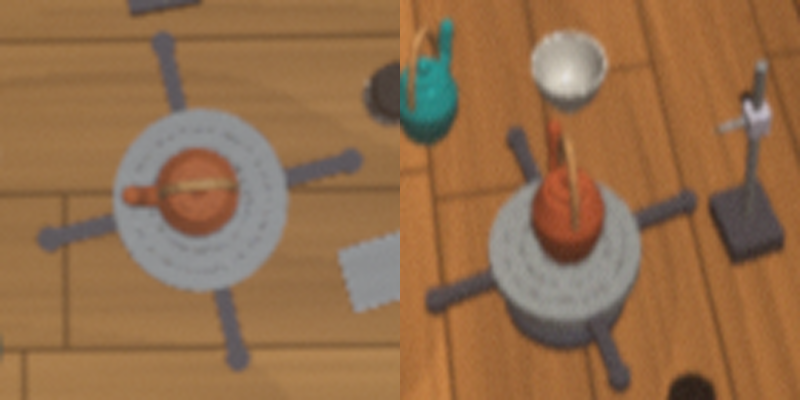

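Both views agree: the axis is at about (574,-39), the arms are at 13° + 90k, the spout is at about 95° and the gauge bearing is about 9.4°. The crop confirms the terracotta pot, with its spout to the left (+y). I need to turn it about -84° (clockwise). I'll push the 193° arm from the robot side, short of the goal at first.

```bash
cat >> h.py <<'E'
C=np.array([574.,-39.])
def pose(phi,t,z,s=1,r=146):
    """finger pose in frame of an arm at angle phi (deg): radius r, t mm to its ccw side"""
    a=np.radians(phi); e=np.array([np.cos(a),np.sin(a)]); n=np.array([-e[1],e[0]])
    p=C+r*e+t*n; x=np.array([*(s*n),0]); zz=np.array([0,0,-1.])
    return np.array([*p,z]), np.c_[x,np.cross(zz,x),zz]
E
python3 - <<'E'
from h import *
for s in (1,-1):
    print(s,[None if (q:=manip.inverse_kinematics(*pose(f,20,56,s))) is None else np.round(q,2).tolist() for f in (193,170,150,130,109)],
      manip.inverse_kinematics(*pose(193,45,220,s)))
E
```

```text
1 [[-0.21, 0.26, -0.53, 0.78, 0.0, -2.0], [-0.08, 0.24, -0.56, 0.77, 0.0, -1.47], [0.04, 0.25, -0.54, 0.78, 0.0, -1.01], [0.13, 0.3, -0.47, 0.8, 0.0, -0.57], [0.18, 0.36, -0.37, 0.84, 0.0, -0.15]] [-0.25607306  0.1339146  -0.21977331  1.21710841  0.         -2.05376219]
-1 [[-0.21, 0.26, -0.53, 0.78, 0.0, 1.14], [-0.08, 0.24, -0.56, 0.77, 0.0, 1.67], [0.04, 0.25, -0.54, 0.78, 0.0, 2.13], [0.13, 0.3, -0.47, 0.8, 0.0, 2.57], [0.18, 0.36, -0.37, 0.84, 0.0, 2.99]] [-0.25607306  0.1339146  -0.21977331  1.21710841  0.          1.08783046]
```

```bash
python3 - <<'E'
from h import *
T=lambda l:print(l,round(manip.get_state()["t"],1),np.round(manip.get_state()["tcp_pos"]),np.round(manip.get_state()["force"],1))
manip.gripper_to(0)
manip.movep(*pose(193,45,220,-1)); T("above")
manip.movel(pose(193,45,56,-1)[0]); T("down")
p,f=pose(193,22,56,-1); manip.movel(p,f,v=40)
for a in (174,154,134,116):
    p,f=pose(a,20,56,-1); manip.movel(p,f,v=60); T(a)
p,f=pose(116,42,56,-1); manip.movel(p,f,v=60)
manip.movel([*p[:2],220]); T("up")
manip.movep([400,230,260],f); T("aside")
a=manip.get_image("top"); cv2.imwrite("pics/top2.png",cv2.resize(a["color"][110:270,150:340],None,fx=3,fy=3,interpolation=2))
W=pts(a); x,n=wheel_fit(W); print(x[:2],np.degrees(x[2])%90,n)
s=spout(W,x[:2],a["color"]); d=s[:,:2]-x[:2]; r=np.hypot(*d.T)
print("tip",np.median(s[np.argsort(-r)[:14]],0), "body", np.median(s[r<42],0))
h=W[(W[...,2]>165)&(W[...,2]<200)&(np.hypot(W[...,0]-573,W[...,1]+39)<80)]
v=cv2.fitLine(h[:,:2].astype(np.float32),2,0,.1,.1).ravel(); print("hoop",v,h.mean(0),np.degrees(np.arctan2(v[1],v[0])))
E
```

```text
above 3.0 [ 442. -116.  220.] [-0.8 -0.2  0.2]
down 4.2 [ 442. -116.   57.] [ 0.6 -0.2  0. ]
174 5.9 [427. -44.  56.] [-0.1  0.7 -0.5]
154 6.9 [434.   7.  56.] [-0.1  0.6 -0. ]
134 7.9 [458.  52.  56.] [ 0.4 -0.6  0.3]
116 8.8 [492.  83.  56.] [-0.2 -0.  -0.1]
up 10.6 [472.  74. 219.] [0.1 0.6 0.1]
aside 15.4 [400. 230. 260.] [-0.5 -0.3  0.9]
[573.69892484 -39.12765674] 23.715077728292272 1748
tip [640.26375484 -27.91439221 145.49692242] body [575.76806109 -37.41798034 129.4998576 ]
hoop [ 9.6361160e-01  2.6730630e-01  5.7725433e+02 -4.2993099e+01] [577.25433861 -42.99309786 179.52990318] 15.504039
```

View pics/top2.png

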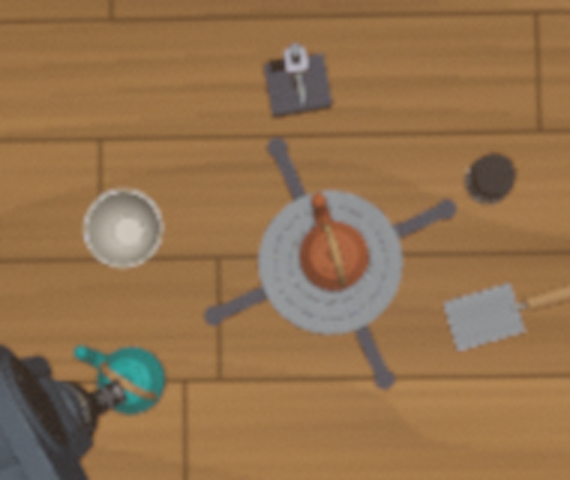

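The picture shows the spout tip at about (318,200) and the needle at about (300,90): the spout is still roughly 4° short. I'll make a slow trim push.

```bash
python3 - <<'E'
from h import *
T=lambda l:print(l,round(manip.get_state()["t"],1),np.round(manip.get_state()["tcp_pos"]),np.round(manip.get_state()["force"],1))
p,f=pose(114,45,220,-1); manip.movep(p,f)
manip.movel(pose(114,45,56,-1)[0])
p,f=pose(114,26,56,-1); manip.movel(p,f,v=60)
p,f=pose(112,20,56,-1); manip.movel(p,f,v=20); T("push")
p,f=pose(114,45,56,-1); manip.movel(p,f,v=60)
manip.movel([*p[:2],220]); manip.movep([400,230,260],f); T("aside")
a=manip.get_image("top"); cv2.imwrite("pics/top3.png",cv2.resize(a["color"][110:270,150:340],None,fx=3,fy=3,interpolation=2))
X=[];S=[];H=[]
for i in range(4):
    a=manip.get_image("top")
    W=pts(a); x,n=wheel_fit(W); X.append([*x[:2],np.degrees(x[2])%90])
    s=spout(W,x[:2],a["color"]); r=np.hypot(*(s[:,:2]-x[:2]).T); S.append(np.median(s[np.argsort(-r)[:14]],0))
    h=W[(W[...,2]>165)&(W[...,2]<200)&(np.hypot(W[...,0]-573,W[...,1]+39)<80)]
    v=cv2.fitLine(h[:,:2].astype(np.float32),2,0,.1,.1).ravel(); H.append([*h.mean(0)[:2],np.degrees(np.arctan(v[1]/v[0]))])
    g=W[(W[...,2]>195)&(abs(W[...,0]-805)<30)&(abs(W[...,1])<40)]; print("post",g.mean(0))
X,S,H=[np.mean(k,0) for k in (X,S,H)]; print(X,S,H)
d=S[:2]-H[:2]; print("spout dir",np.degrees(np.arctan2(d[1],d[0])))
E
```

```text
push 22.8 [501.  89.  56.] [-0.2  0.4 -0.4]
aside 29.6 [400. 230. 260.] [-0.1  0.1  0.2]
post [806.14965798  -1.37726732 209.07794791]
post [806.29873786  -1.36699859 208.48196882]
post [806.24311464  -1.36493125 208.69949978]
post [806.34884287  -1.36452095 208.26141345]
[573.67041363 -38.85563239  19.90273584] [641.57780723 -31.58531238 146.84099227] [577.2444311  -43.13460973  11.45124507]
spout dir 10.177479008633856
```

View pics/top3.png

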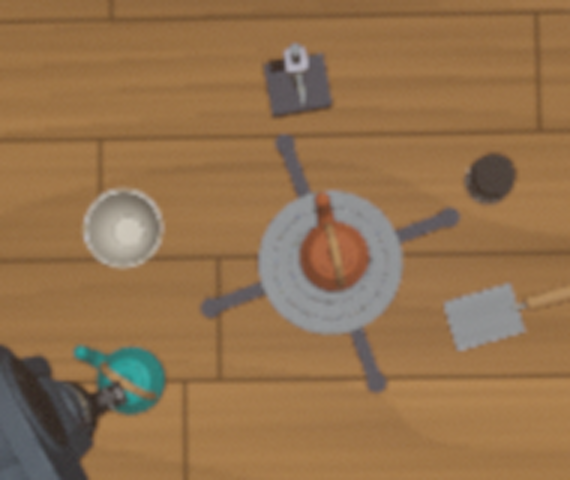

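The spout direction measures 10.2–11.5° and the bearing from teapot to needle is 10.8°. The bystanders are where they were, and the gripper is clear at z = 260.

```bash
python3 -c "
from plant import manip
manip.wait(0.3); print(manip.sign_off())"
```

```text
the job is handed in; nothing more can be done
None
```

The job is handed in, but no verdict came back: by my last measurement the spout points within about 1° of the needle, the wheel is at rest, and the robot is clear of everything.

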